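# Sort out three mixed-up assembly kits

### The arm

A 7-joint arm with a two-finger parallel gripper is mounted at the origin on a cart in front of the work surface, level with it; the furniture and walls round the work are solid. World frame = base frame: x ahead of the robot, y to its left, z up, the work surface at z = 0. Lengths are in m, angles in rad, forces in N, time in s.
With the tool pointing down it reaches from about 0.4 to 0.9 m from the base axis. Payload 5.6 kg.
Tool frame: the origin (TCP) lies midway between the tips of the shut fingers; the grasp point (between the pads) lies env.grip_point_offset behind it (env.grip_point_offset is the distance from the TCP to the grasp point, in m); z points along the fingers, y is the direction in which the jaws open and shut (so a half turn about z gives the same grasp; the last joint's range is limited). The gripper opens to 92 mm and grips with 3 to 60 N. Pads are 20 mm wide; open, the fingers measure 128 mm over their backs; the gripper's body (75 mm by 189 mm) begins 69 mm behind the grasp point.
Start: joints at [-1.159, 0.468, -0.012, 1.603, 0.006, 1.071, -0.056], TCP at [0.286, 0.584, 0.215] pointing down, gripper open.
Joint ranges: [-2.53, 2.53], [-0.31, 2.02], [-1.57, 1.55], [0.28, 2.44], [-1.29, 4.43], [0.15, 1.84], [-2.92, 2.92]. Speed limits (rad/s): [2.57, 2.57, 3.14, 3.14, 3.14, 3.14, 3.14].

### API

Orientations are given as a unit quaternion [w, x, y, z].
In Python, from cell import env, viewer, workorder gives the robot as it stands. The module is installed in compiled form; this text tells all that it offers.
- The arm moves only by the shell command python3 -m crank 'ROWS' [FORCE]. ROWS is JSON, a list of rows, each an object of numbers: "gripper": the opening in per cent of the stroke, from 0 (shut) to 100 (fully open); "tx", "ty", "tz": the shift along the tool's x, y, z in mm; "yaw": the turn about the tool's z in degrees. A call has 1 to 20 rows; each row shifts and turns the commanded pose from where the row before left it, along the tool's axes as they then stand; what a row does not reach is not made up. A row lasts 1/10 s, in which the tool goes at most 50 mm and 8.59 degrees, less where a joint would pass 70% of its speed; a pose out of reach is approached as far as the arm can. A call is refused whole if a number of a shift passes 50 or a number of a turn 8.59, either way. A call with a gripper value outside its range is refused whole. The fingers move at their own pace and stop on an object; FORCE is the grip in N (left out, the last holds). Time passes only in rows, so rows that do not move let the fingers close. It gives the time, the measured TCP pose, the force and the opening at its end, in the units of the state.
- env.state(): the state, without advancing time (a new reading comes with each control period).
- viewer.get_image(name): name is "scene" or "top" or "wrist"; returns a dict with "frame" (480x640x3 uint8, red, green, blue), "vertical_fov" (degrees; the focal length in pixels is half the picture's height over the tangent of half this angle, whatever the lens; pixels are square), "cx", "cy" (the principal point, pixels), "T" (4x4, takes a point from camera to world coordinates). Camera axes: x right, y up, looking along -z (the intrinsics and any distortion apply to the point x, -y, -z); pixel columns grow to the right and rows downward; lengths in m; the calibration is good to about 2 mm. A picture is of the moment at which its call begins. There is no depth.
- workorder.close_job(): hands the job in, once; it reports no verdict.
The state is a dict: "time_s": time; "qpos": joint angles; "qd": joint speeds; "effort": joint torques, N m; "ee_pos": TCP position; "eef_rot": TCP orientation; "force": force on the tool from outside, world axes, zero at the start; "wrist_torque": the same for the moment, N m; "gripper_width": finger opening in m.
Only numpy, scipy, OpenCV 4.12 (cv2) and the standard library are available. Lean on these libraries where they do the work, as an engineer would, in place of code of your own. Each camera call takes 0.05 s, during which the arm holds its last target. There are 200 camera calls.

### The job

The parts of three assembly kits have been mixed up: move each loose part to the kit board that carries its mate, so that the nut is with the bolt, the bearing with the shaft and the coupling with the brass nipple, each set down flat or upright in the middle of its board's round black pad. Every pad is occupied, so first set one part aside on the empty square rubber mat, and leave the hex key, the tape roll and the marker where they are.

Things in the scene. Friction and masses are not known exactly. Their poses are not given: they have to be found in the camera images.
- nut: loose hex nut of bright steel, 30 mm across flats, 34 mm across corners, 18 mm high, lying flat; origin at the centre of its underside, z up; a pair of flats faces along its own x axis (and every 60 degrees from it)
- bearing: loose steel ball bearing, ring of 62 mm outside diameter, 16 mm high, lying flat; origin at the centre of its underside, z up
- coupling: loose steel hydraulic quick coupling, a roughly round sleeve 34 mm across and 47 mm high, standing upright on its wide end; origin at the centre of its underside, z up
- bolt_board: the nut's home: fixed grey board 6 mm thick, flush round black pad 80 mm across; origin on the bench below the pad's middle (pad surface z = 6 mm); reaches 50 mm to -x (robot's side), 100 mm to +x, 48 mm each way in y. At x = +70 mm a bright hex bolt (70 mm long, head 26 mm across flats) is fixed lying along y; it stands up to 35 mm above the bench
- shaft_board: the bearing's home: fixed grey board 6 mm thick, flush round black pad 80 mm across; origin on the bench below the pad's middle (pad surface z = 6 mm); reaches 50 mm to -x (robot's side), 100 mm to +x, 48 mm each way in y. At x = +70 mm a stepped steel shaft (80 mm long, 25 mm thick in the middle, thinner at both ends) is fixed lying along y; it stands up to 31 mm above the bench
- nipple_board: the coupling's home: fixed grey board 6 mm thick, flush round black pad 80 mm across; origin on the bench below the pad's middle (pad surface z = 6 mm); reaches 50 mm to -x (robot's side), 100 mm to +x, 48 mm each way in y. At x = +70 mm a brass threaded nipple (24 mm across) is fixed upright on a small black block; it stands up to 46 mm above the bench
- mat: empty square black rubber mat, 100 x 100 mm and 4 mm thick, fixed on the bench; origin at the centre of its underside; the free spot for setting one part aside
- hex_key: bystander: loose black hex key, 33 x 95 x 8 mm, lying on the bench between the work and the robot; origin at the centre of its underside
- tape_roll: bystander: loose roll of black tape, 80 mm across, 19 mm high, lying flat; origin at the centre of its underside
- marker: bystander: loose marker pen, white with a red cap, 130 mm long, 17 mm thick, lying down; origin at the centre of its underside
Mind the look-alikes: they are no part of the job. Several things have the shape of the bearing; the one meant has the colours described above.

How it is judged:
On the way:
1. one of the three loose parts has been set down on the square mat and let go (((horizontal distance between nut and mat below 0.045 m and z of nut in the frame of mat between 0.001 and 0.007 m and contact force between the fingers and nut below 0.2 N and linear speed of nut below 0.02 m/s and angle between nut's own z axis and vertical below 0.1 rad) or (horizontal distance between bearing and mat below 0.045 m and z of bearing in the frame of mat between 0.001 and 0.007 m and contact force between the fingers and bearing below 0.2 N and linear speed of bearing below 0.02 m/s and angle between bearing's own z axis and vertical below 0.1 rad) or (horizontal distance between coupling and mat below 0.045 m and z of coupling in the frame of mat between 0.001 and 0.007 m and contact force between the fingers and coupling below 0.2 N and linear speed of coupling below 0.02 m/s and angle between coupling's own z axis and vertical below 0.1 rad))), for 0.2 s.
At the end, for the whole second after the job is handed in: The nut stands on the bolt's board, the bearing on the shaft's board and the coupling on the nipple's board, each within 15 mm of the middle of the pad, resting on the board (height within 3 mm), level or upright within 0.1 rad, released and at rest (horizontal distance between nut and bolt_board below 0.015 m and z of nut in the frame of bolt_board between 0.003 and 0.009 m and contact force between the fingers and nut below 0.2 N and linear speed of each of nut, bearing, coupling below 0.02 m/s and angle between each of nut, bearing, coupling's own z axis and vertical below 0.1 rad and horizontal distance between bearing and shaft_board below 0.015 m and z of bearing in the frame of shaft_board between 0.003 and 0.009 m and contact force between the fingers and bearing below 0.2 N and horizontal distance between coupling and nipple_board below 0.015 m and z of coupling in the frame of nipple_board between 0.003 and 0.009 m and contact force between the fingers and coupling below 0.2 N); the robot touches nothing.
It fails at once if a bystander (hex key, tape roll, marker) is moved more than 25 mm (distance of any of hex_key, tape_roll, marker from where it was at the start of the episode above 0.025 m).
It also fails if it takes over 112 s, if anything falls off the work surface, if the arm or the gripper's body presses on something with over 40 N, if the wrist force passes 120 N, or if a joint passes its speed limit or range.

## Working session

There is one attempt and no reset: what is moved stays moved. The work goes in short steps, Python scripts to look and compute and a shell command to move; the robot and the scene stay as the last step left them, time stands still between calls to the robot, and variables do not carry over. Pictures are saved under pics/ and viewed, about 12 in all and at most 16, crops included, and the job is handed in when it is done.

```bash
mkdir -p pics
cat > h.py <<'E'
import numpy as np, cv2, math
from cell import env, viewer, workorder
def grab(n,f):
    d=viewer.get_image(n); cv2.imwrite('pics/'+f+'.png',d['frame'][:,:,::-1])
    np.savez('pics/'+f,T=d['T'],v=d['vertical_fov'],c=[d['cx'],d['cy']]); print({k:d[k] for k in d if k not in('frame','T')}); return d
def px(f,u,v,z):
    d=np.load('pics/'+f+'.npz'); T=d['T']; fl=240/math.tan(math.radians(float(d['v']))/2); c=d['c']
    r=T[:3,:3]@np.array([(u-c[0])/fl,-(v-c[1])/fl,-1]); o=T[:3,3]
    return np.round(o+r*(z-o[2])/r[2],4)
E
python3 - <<'E'
from h import *
s=env.state(); print(s['ee_pos'],s['eef_rot'],s['gripper_width'],env.grip_point_offset,s['time_s'])
a=grab('top','top0'); b=grab('scene','sc0'); print(a['T'],b['T'])
E
```

```text
[0.28533145 0.58337935 0.21363686] [-1.36388428e-04  2.25463845e-01  9.74251141e-01 -8.65702875e-04] 0.09164016123108826 0.0187 0.0
{'vertical_fov': 55.4066011624679, 'cx': 321.41944819940943, 'cy': 241.2320795177978}
{'vertical_fov': 48.20111381228996, 'cx': 322.7534641370905, 'cy': 242.6202361875487}
[[ 2.20324930e-02  9.84479577e-01 -1.74110689e-01  3.29886194e-01]
 [-9.99751122e-01  2.23056881e-02 -3.87771805e-04  1.66224541e-01]
 [ 3.50190529e-03  1.74075900e-01  9.84726011e-01  9.75906111e-01]
 [ 0.00000000e+00  0.00000000e+00  0.00000000e+00  1.00000000e+00]] [[ 0.67679819  0.48690583 -0.55214755 -0.30432727]
 [-0.73607089  0.45979841 -0.49677467 -0.55239352]
 [ 0.01199409  0.74263594  0.66958794  1.000186  ]
 [ 0.          0.          0.          1.        ]]
```

View pics/top0.png

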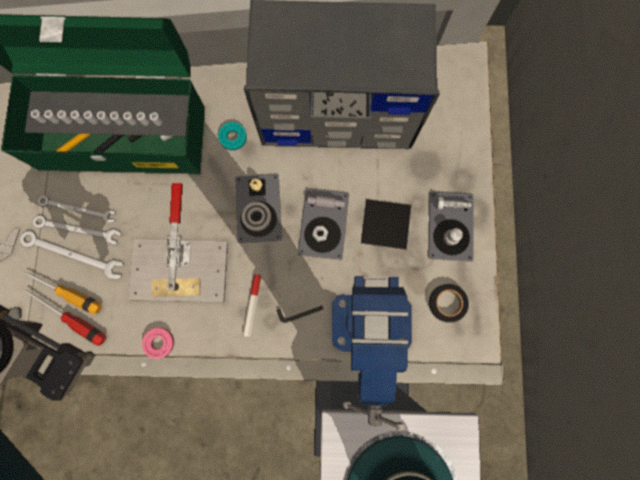

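View pics/sc0.png

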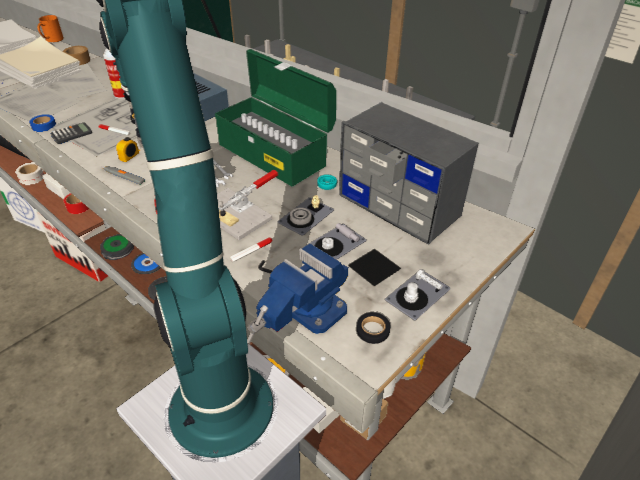

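Nipple board (left, holds the bearing at ~(257,216)), shaft board (middle, holds the nut at ~(320,233)), mat at ~(386,224), and bolt board (right, holds the coupling at ~(453,236)). The vise stands between these and the robot. Next is an enlarged crop.

Run:
```python
import cv2
i=cv2.imread('pics/top0.png')[165:325,225:485]; cv2.imwrite('pics/c0.png',cv2.resize(i,(780,480),interpolation=cv2.INTER_CUBIC))
```

```text
(no output)
```

View pics/c0.png

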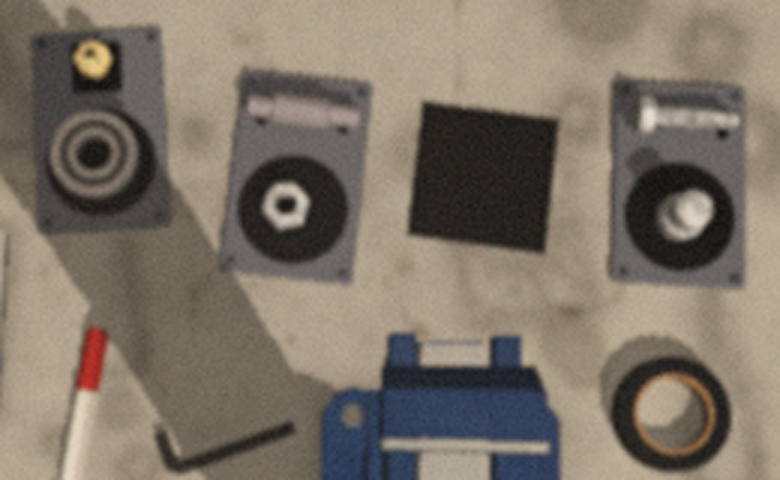

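Run:
```python
from h import *
P=lambda u,v,z:px('top0',225+u/3-.33,165+v/3-.33,z)
for n,u,v,z in [('nippad',102,160,.006),('bearing',94,153,.022),('shpad',293,209,.006),('nut',286,206,.024),('mat',483,177,.004),('boltpad',680,217,.006),('couptop',693,206,.053),('viseback',455,335,.1),('viseback0',455,335,.0),('viseL',325,400,.05),('tape',672,412,.019),('bolt',690,117,.02),('shaft',303,110,.02),('nipple',93,58,.046)]: print(n,P(u,v,z))
R=env.state()['eef_rot']; from scipy.spatial.transform import Rotation as r
print(r.from_quat(R[[1,2,3,0]]).as_matrix().round(3))
```

```text
nippad [0.5495 0.3041 0.006 ]
bearing [0.5509 0.3077 0.022 ]
shpad [0.5165 0.165  0.006 ]
nut [0.5151 0.17   0.024 ]
mat [0.5437 0.0277 0.004 ]
boltpad [ 0.517  -0.1138  0.006 ]
couptop [ 0.5158 -0.1094  0.053 ]
viseback [0.4187 0.0596 0.1   ]
viseback0 [0.4288 0.0474 0.    ]
viseL [0.3781 0.1407 0.05  ]
tape [ 0.3768 -0.1007  0.019 ]
bolt [ 0.5877 -0.119   0.02  ]
shaft [0.5865 0.1594 0.02  ]
nipple [0.6139 0.3081 0.046 ]
[[-0.898  0.439 -0.001]
 [ 0.439  0.898 -0.002]
 [-0.    -0.002 -1.   ]]
```

```bash
python3 -m crank '[{"yaw":-6.5},{"yaw":-6.5},{"yaw":-6.5},{"yaw":-6.5},{"tx":-20,"ty":-38},{"tx":-20,"ty":-38},{"tx":-20,"ty":-38},{"tx":-20,"ty":-38},{"tx":-20,"ty":-38},{"tx":-20,"ty":-38},{"tx":-20,"ty":-38},{"tx":-20,"ty":-38},{"tx":-20,"ty":-38},{"tx":-20,"ty":-38},{"tx":-20,"ty":-38},{},{}]' 20
python3 - <<'E'
from h import *
d=grab('wrist','w1'); s=env.state(); print(s['ee_pos'],s['eef_rot']); print(d['T'].round(3))
E
```

```text
{'vertical_fov': 58.76053923032366, 'cx': 317.6558108714407, 'cy': 239.46123071923947}
[0.28539822 0.58351593 0.21386383] [-9.73737982e-05  2.25453141e-01  9.74253787e-01 -6.56731445e-04]
[[ 0.439 -0.874 -0.209  0.228]
 [ 0.899  0.426  0.104  0.613]
 [-0.002 -0.234  0.972  0.383]
 [ 0.     0.     0.     1.   ]]schema error: expected keys gripper, tx, ty, tz, yaw
```

View pics/w1.png

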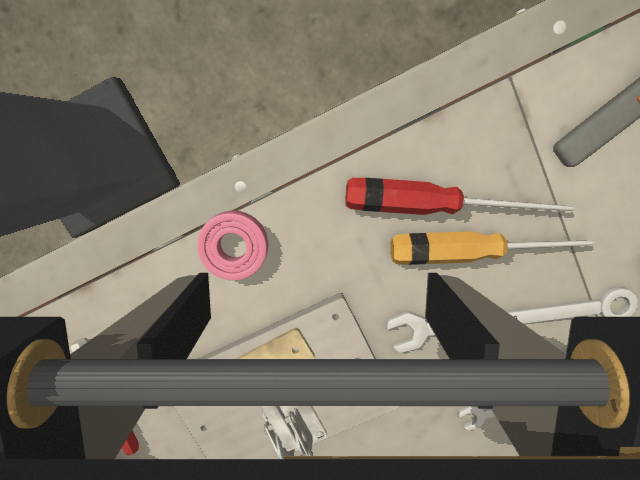

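Wrist view confirmed; every row needs all five keys.

```bash
python3 -m crank '[{"gripper":100,"tx":0,"ty":0,"tz":0,"yaw":-6.5},{"gripper":100,"tx":0,"ty":0,"tz":0,"yaw":-6.5},{"gripper":100,"tx":0,"ty":0,"tz":0,"yaw":-6.5},{"gripper":100,"tx":0,"ty":0,"tz":0,"yaw":-6.5},{"gripper":100,"tx":-20,"ty":-38,"tz":0,"yaw":0},{"gripper":100,"tx":-20,"ty":-38,"tz":0,"yaw":0},{"gripper":100,"tx":-20,"ty":-38,"tz":0,"yaw":0},{"gripper":100,"tx":-20,"ty":-38,"tz":0,"yaw":0},{"gripper":100,"tx":-20,"ty":-38,"tz":0,"yaw":0},{"gripper":100,"tx":-20,"ty":-38,"tz":0,"yaw":0},{"gripper":100,"tx":-20,"ty":-38,"tz":0,"yaw":0},{"gripper":100,"tx":-20,"ty":-38,"tz":0,"yaw":0},{"gripper":100,"tx":-20,"ty":-38,"tz":0,"yaw":0},{"gripper":100,"tx":-20,"ty":-38,"tz":0,"yaw":0},{"gripper":100,"tx":-10,"ty":-33,"tz":0,"yaw":0},{"gripper":100,"tx":0,"ty":0,"tz":0,"yaw":0},{"gripper":100,"tx":0,"ty":0,"tz":0,"yaw":0},{"gripper":100,"tx":0,"ty":0,"tz":0,"yaw":0}]' 20
python3 - <<'E'
from h import *
d=grab('wrist','w2'); s=env.state(); print(s['ee_pos'],s['eef_rot']); print(d['T'].round(3))
E
```

```text
time_s: 1.95
ee_pos: [0.4946, 0.172, 0.2145]
eef_rot: [-0.0, -0.0, 1.0, 0.0]
force: [-0.1, 0.1, 0.7]
gripper_width: 0.0921
{'vertical_fov': 58.76053923032366, 'cx': 317.6558108714407, 'cy': 239.46123071923947}
[0.49452887 0.1722445  0.21449919] [-1.71175056e-04 -7.03339543e-04  9.99999707e-01  2.48778829e-04]
[[-0.001 -0.972 -0.233  0.43 ]
 [ 1.    -0.001 -0.     0.172]
 [ 0.    -0.233  0.972  0.384]
 [ 0.     0.     0.     1.   ]]
```

View pics/w2.png

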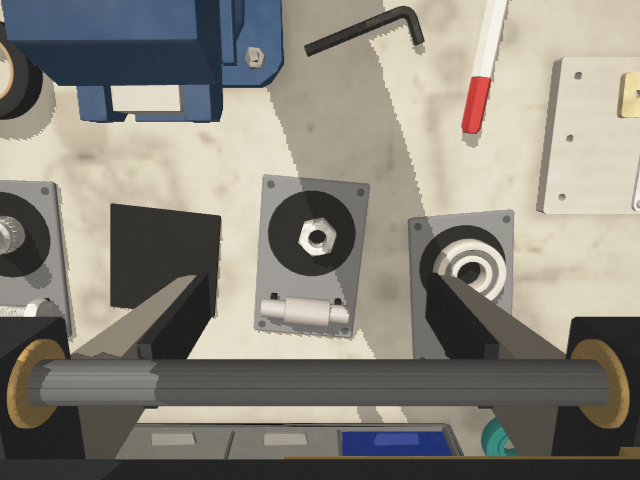

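Wrist view: nut at ~(317,236) on the shaft pad (~(312,233)), mat left, bearing at ~(468,271). I'll crop the nut for its orientation.

Run:
```python
from h import *
i=cv2.imread('pics/w2.png')
a=cv2.resize(i[180:290,255:375],(600,550),interpolation=cv2.INTER_CUBIC); cv2.imwrite('pics/c2.png',a)
print(px('w2',317,236,.024),px('w2',312,233,.006),px('top0',0,0,0))
print('mat corners',[px('w2',u,v,.004) for u,v in ((111,204),(221,216),(111,306))])
```

```text
[0.5133 0.1719 0.024 ] [0.5147 0.1673 0.006 ] [1.0691 0.9458 0.    ]
mat corners [array([ 0.4887, -0.0133,  0.004 ]), array([0.4995, 0.085 , 0.004 ]), array([ 0.5866, -0.0242,  0.004 ])]
```

View pics/c2.png

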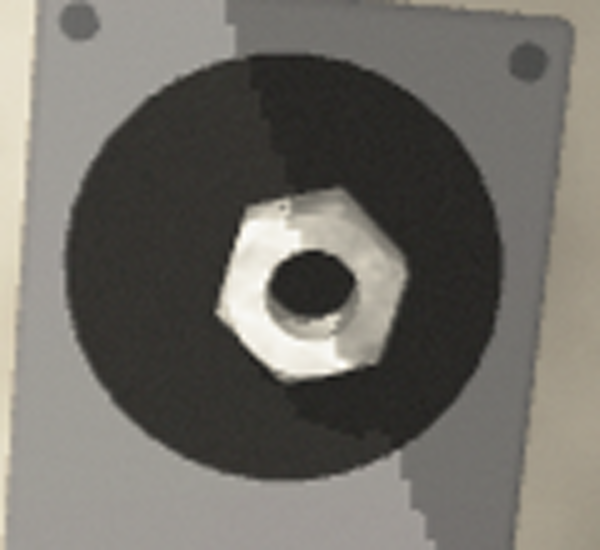

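```bash
python3 -m crank '[{"gripper":100,"tx":-19,"ty":0,"tz":0,"yaw":0},{"gripper":100,"tx":0,"ty":0,"tz":40,"yaw":8.5},{"gripper":100,"tx":0,"ty":0,"tz":40,"yaw":8.5},{"gripper":100,"tx":0,"ty":0,"tz":40,"yaw":0},{"gripper":100,"tx":0,"ty":0,"tz":30,"yaw":0},{"gripper":100,"tx":0,"ty":0,"tz":30,"yaw":0},{"gripper":100,"tx":0,"ty":0,"tz":15,"yaw":0},{"gripper":100,"tx":0,"ty":0,"tz":10,"yaw":0},{"gripper":100,"tx":0,"ty":0,"tz":0,"yaw":0},{"gripper":100,"tx":0,"ty":0,"tz":0,"yaw":0},{"gripper":100,"tx":0,"ty":0,"tz":0,"yaw":0}]' 20
python3 -m crank '[{"gripper":0,"tx":0,"ty":0,"tz":0,"yaw":0},{"gripper":0,"tx":0,"ty":0,"tz":0,"yaw":0},{"gripper":0,"tx":0,"ty":0,"tz":0,"yaw":0},{"gripper":0,"tx":0,"ty":0,"tz":0,"yaw":0},{"gripper":0,"tx":0,"ty":0,"tz":0,"yaw":0},{"gripper":0,"tx":0,"ty":0,"tz":0,"yaw":0},{"gripper":0,"tx":0,"ty":0,"tz":0,"yaw":0},{"gripper":0,"tx":0,"ty":0,"tz":0,"yaw":0},{"gripper":0,"tx":0,"ty":0,"tz":0,"yaw":0},{"gripper":0,"tx":0,"ty":0,"tz":0,"yaw":0}]' 25
```

```text
time_s: 3.1
ee_pos: [0.5152, 0.1711, 0.0109]
eef_rot: [0.001, 0.148, 0.989, 0.001]
force: [0.0, 0.1, 0.3]
gripper_width: 0.0919
time_s: 4.1
ee_pos: [0.5142, 0.1707, 0.0096]
eef_rot: [0.0, 0.148, 0.989, 0.0]
force: [0.1, -0.1, -0.5]
gripper_width: 0.0296
```

```bash
python3 -m crank '[{"gripper":0,"tx":0,"ty":0,"tz":-20,"yaw":0},{"gripper":0,"tx":0,"ty":0,"tz":-30,"yaw":0},{"gripper":0,"tx":0,"ty":0,"tz":-30,"yaw":0},{"gripper":0,"tx":0,"ty":0,"tz":0,"yaw":-8.5},{"gripper":0,"tx":0,"ty":0,"tz":0,"yaw":-8.5},{"gripper":0,"tx":-7,"ty":-35,"tz":0,"yaw":0},{"gripper":0,"tx":-7,"ty":-35,"tz":0,"yaw":0},{"gripper":0,"tx":-7,"ty":-36,"tz":0,"yaw":0},{"gripper":0,"tx":-8,"ty":-36,"tz":0,"yaw":0},{"gripper":0,"tx":0,"ty":0,"tz":0,"yaw":0},{"gripper":0,"tx":0,"ty":0,"tz":30,"yaw":0},{"gripper":0,"tx":0,"ty":0,"tz":30,"yaw":0},{"gripper":0,"tx":0,"ty":0,"tz":14,"yaw":0},{"gripper":0,"tx":0,"ty":0,"tz":6,"yaw":0},{"gripper":0,"tx":0,"ty":0,"tz":0,"yaw":0},{"gripper":0,"tx":0,"ty":0,"tz":0,"yaw":0},{"gripper":0,"tx":0,"ty":0,"tz":0,"yaw":0}]'
```

```text
time_s: 5.8
ee_pos: [0.5439, 0.0288, 0.0107]
eef_rot: [0.001, 0.0, 1.0, 0.0]
force: [-0.1, 0.9, -0.8]
gripper_width: 0.0291
```

```bash
python3 -m crank '[{"gripper":0,"tx":0,"ty":0,"tz":1.5,"yaw":0},{"gripper":0,"tx":0,"ty":0,"tz":0,"yaw":0},{"gripper":0,"tx":0,"ty":0,"tz":0,"yaw":0},{"gripper":0,"tx":0,"ty":0,"tz":0,"yaw":0}]'
```

```text
time_s: 6.2
ee_pos: [0.5431, 0.0286, 0.0082]
eef_rot: [0.0, 0.001, 1.0, 0.0]
force: [0.7, 0.7, -0.2]
gripper_width: 0.0291
```

```bash
python3 -m crank '[{"gripper":100,"tx":0,"ty":0,"tz":0,"yaw":0},{"gripper":100,"tx":0,"ty":0,"tz":0,"yaw":0},{"gripper":100,"tx":0,"ty":0,"tz":0,"yaw":0},{"gripper":100,"tx":0,"ty":0,"tz":0,"yaw":0},{"gripper":100,"tx":0,"ty":0,"tz":0,"yaw":0},{"gripper":100,"tx":0,"ty":0,"tz":-20,"yaw":0},{"gripper":100,"tx":0,"ty":0,"tz":-45,"yaw":0},{"gripper":100,"tx":0,"ty":0,"tz":-45,"yaw":0},{"gripper":100,"tx":0,"ty":40,"tz":-45,"yaw":0},{"gripper":100,"tx":5,"ty":45,"tz":-45,"yaw":0},{"gripper":100,"tx":5,"ty":45,"tz":0,"yaw":0},{"gripper":100,"tx":5,"ty":45,"tz":0,"yaw":0},{"gripper":100,"tx":5,"ty":45,"tz":0,"yaw":0},{"gripper":100,"tx":0,"ty":50,"tz":0,"yaw":0},{"gripper":100,"tx":0,"ty":0,"tz":0,"yaw":0},{"gripper":100,"tx":0,"ty":0,"tz":0,"yaw":0},{"gripper":100,"tx":0,"ty":0,"tz":0,"yaw":0}]'
python3 - <<'E'
from h import *
d=grab('wrist','w3')
E
```

```text
time_s: 7.9
ee_pos: [0.5246, 0.2805, 0.1905]
eef_rot: [-0.0, 0.001, 1.0, -0.001]
force: [0.3, -0.5, 0.1]
gripper_width: 0.0919
{'vertical_fov': 58.76053923032366, 'cx': 317.6558108714407, 'cy': 239.46123071923947}
```

View pics/w3.png

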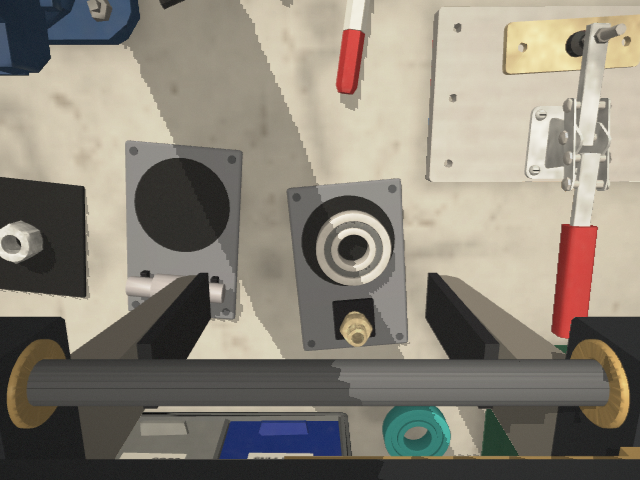

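The nut lies flat on the mat; the shaft pad is empty, centred at (182,205). Bearing at (353,248), nipple pad at ~(348,241).

Run:
```python
from h import *
print('bearing',px('w3',353.5,247.5,.022),'nippad',px('w3',348.5,241,.006),'shpad',px('w3',182.5,205,.006),'lever',px('w3',560,280,.05))
```

```text
bearing [0.548 0.31  0.022] nippad [0.5464 0.307  0.006 ] shpad [0.5151 0.1674 0.006 ] lever [0.5666 0.466  0.05  ]
```

```bash
python3 -m crank '[{"gripper":100,"tx":-24,"ty":29,"tz":0,"yaw":0},{"gripper":100,"tx":0,"ty":0,"tz":40,"yaw":0},{"gripper":100,"tx":0,"ty":0,"tz":40,"yaw":0},{"gripper":100,"tx":0,"ty":0,"tz":40,"yaw":0},{"gripper":100,"tx":0,"ty":0,"tz":30,"yaw":0},{"gripper":100,"tx":0,"ty":0,"tz":15,"yaw":0},{"gripper":100,"tx":0,"ty":0,"tz":9,"yaw":0},{"gripper":100,"tx":0,"ty":0,"tz":5,"yaw":0},{"gripper":100,"tx":0,"ty":0,"tz":0,"yaw":0},{"gripper":100,"tx":0,"ty":0,"tz":0,"yaw":0},{"gripper":100,"tx":0,"ty":0,"tz":0,"yaw":0}]' 20
python3 -m crank '[{"gripper":0,"tx":0,"ty":0,"tz":0,"yaw":0},{"gripper":0,"tx":0,"ty":0,"tz":0,"yaw":0},{"gripper":0,"tx":0,"ty":0,"tz":0,"yaw":0},{"gripper":0,"tx":0,"ty":0,"tz":0,"yaw":0},{"gripper":0,"tx":0,"ty":0,"tz":0,"yaw":0},{"gripper":0,"tx":0,"ty":0,"tz":0,"yaw":0},{"gripper":0,"tx":0,"ty":0,"tz":0,"yaw":0}]' 30
```

```text
time_s: 9.05
ee_pos: [0.5491, 0.3116, 0.013]
eef_rot: [0.001, 0.001, 1.0, 0.001]
force: [-0.6, -0.2, 0.1]
gripper_width: 0.0923
time_s: 9.75
ee_pos: [0.5484, 0.3108, 0.0118]
eef_rot: [-0.0, 0.001, 1.0, -0.0]
force: [-1.3, -1.2, 2.0]
gripper_width: 0.0595
```

Width reads 59.5 mm instead of 62; I'll lift and check with a picture.

```bash
python3 -m crank '[{"gripper":0,"tx":0,"ty":0,"tz":-10,"yaw":0},{"gripper":0,"tx":0,"ty":0,"tz":-20,"yaw":0},{"gripper":0,"tx":0,"ty":0,"tz":-30,"yaw":0},{"gripper":0,"tx":0,"ty":0,"tz":-20,"yaw":0},{"gripper":0,"tx":0,"ty":0,"tz":0,"yaw":0},{"gripper":0,"tx":0,"ty":0,"tz":0,"yaw":0},{"gripper":0,"tx":0,"ty":0,"tz":0,"yaw":0}]'
python3 - <<'E'
from h import *
d=grab('wrist','w4')
E
```

```text
time_s: 10.45
ee_pos: [0.5474, 0.3106, 0.0903]
eef_rot: [-0.001, 0.0, 1.0, -0.001]
force: [0.8, 0.3, -2.8]
gripper_width: 0.0597
{'vertical_fov': 58.76053923032366, 'cx': 317.6558108714407, 'cy': 239.46123071923947}
```

View pics/w4.png

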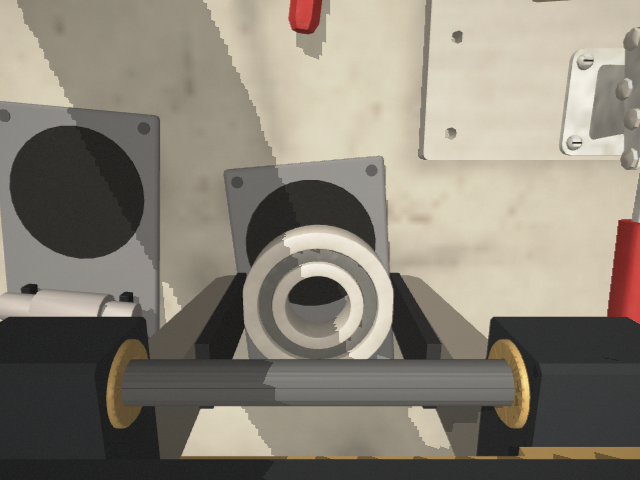

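Run:
```python
from h import *
for u,v in ((318,226),(244,300),(392,300),(317,304)): print(px('w4',u,v,.1005))
s=env.state();print(s['ee_pos'])
```

```text
[0.5159 0.3112 0.1005]
[0.5459 0.2817 0.1005]
[0.5459 0.3406 0.1005]
[0.5476 0.3108 0.1005]
[0.54737797 0.31057061 0.0901547 ]
```

```bash
python3 -m crank '[{"gripper":0,"tx":8,"ty":-36,"tz":0,"yaw":0},{"gripper":0,"tx":8,"ty":-36,"tz":0,"yaw":0},{"gripper":0,"tx":8,"ty":-36,"tz":0,"yaw":0},{"gripper":0,"tx":8,"ty":-36,"tz":0,"yaw":0},{"gripper":0,"tx":0,"ty":0,"tz":0,"yaw":0},{"gripper":0,"tx":0,"ty":0,"tz":30,"yaw":0},{"gripper":0,"tx":0,"ty":0,"tz":30,"yaw":0},{"gripper":0,"tx":0,"ty":0,"tz":12,"yaw":0},{"gripper":0,"tx":0,"ty":0,"tz":5,"yaw":0},{"gripper":0,"tx":0,"ty":0,"tz":0,"yaw":0},{"gripper":0,"tx":0,"ty":0,"tz":0,"yaw":0},{"gripper":0,"tx":0,"ty":0,"tz":0,"yaw":0},{"gripper":0,"tx":0,"ty":0,"tz":0,"yaw":0}]'
```

```text
time_s: 11.8
ee_pos: [0.5169, 0.1674, 0.0156]
eef_rot: [0.001, 0.001, 1.0, 0.0]
force: [0.3, 0.1, -2.2]
gripper_width: 0.0602
```

```bash
python3 -m crank '[{"gripper":0,"tx":1,"ty":0,"tz":3,"yaw":0},{"gripper":0,"tx":0,"ty":0,"tz":0,"yaw":0},{"gripper":0,"tx":0,"ty":0,"tz":0,"yaw":0},{"gripper":0,"tx":0,"ty":0,"tz":0,"yaw":0}]'
```

```text
time_s: 12.2
ee_pos: [0.5152, 0.1672, 0.0118]
eef_rot: [-0.0, 0.001, 1.0, 0.0]
force: [0.8, -0.3, -0.9]
gripper_width: 0.0603
```

```bash
python3 -m crank '[{"gripper":100,"tx":0,"ty":0,"tz":0,"yaw":0},{"gripper":100,"tx":0,"ty":0,"tz":0,"yaw":0},{"gripper":100,"tx":0,"ty":0,"tz":0,"yaw":0},{"gripper":100,"tx":0,"ty":0,"tz":0,"yaw":0},{"gripper":100,"tx":0,"ty":0,"tz":-20,"yaw":0},{"gripper":100,"tx":0,"ty":0,"tz":-45,"yaw":0},{"gripper":100,"tx":0,"ty":0,"tz":-45,"yaw":0},{"gripper":100,"tx":0,"ty":-40,"tz":-45,"yaw":0},{"gripper":100,"tx":5,"ty":-45,"tz":-45,"yaw":0},{"gripper":100,"tx":5,"ty":-45,"tz":0,"yaw":0},{"gripper":100,"tx":5,"ty":-45,"tz":0,"yaw":0},{"gripper":100,"tx":0,"ty":-45,"tz":0,"yaw":0},{"gripper":100,"tx":0,"ty":-50,"tz":0,"yaw":0},{"gripper":100,"tx":0,"ty":0,"tz":0,"yaw":0},{"gripper":100,"tx":0,"ty":0,"tz":0,"yaw":0},{"gripper":100,"tx":0,"ty":0,"tz":0,"yaw":0},{"gripper":100,"tx":0,"ty":0,"tz":0,"yaw":0}]'
python3 - <<'E'
from h import *
d=grab('wrist','w5')
E
```

```text
time_s: 13.9
ee_pos: [0.5011, -0.0845, 0.1943]
eef_rot: [-0.0, -0.001, 1.0, 0.0]
force: [0.4, 0.6, 0.2]
gripper_width: 0.092
{'vertical_fov': 58.76053923032366, 'cx': 317.6558108714407, 'cy': 239.46123071923947}
```

View pics/w5.png

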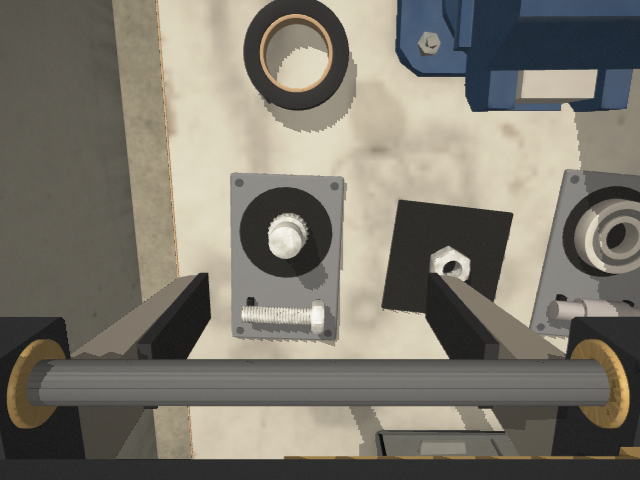

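Bearing is seated on the shaft pad (617,236), nut on the mat (450,266), coupling top at ~(284,241) on the bolt pad (285.5,232).

Run:
```python
from h import *
print('coup top',px('w5',284.5,241,.053),'sleeve edges low',px('w5',267,232,.03),px('w5',309,232,.03),'base front',px('w5',289,211,.02),'boltpad',px('w5',285.5,232,.006),'nut',px('w5',450,265,.022),'bearing',px('w5',617,236,.022))
```

```text
coup top [ 0.5124 -0.1089  0.053 ] sleeve edges low [ 0.5107 -0.1246  0.03  ] [ 0.5106 -0.091   0.03  ] base front [ 0.4953 -0.1074  0.02  ] boltpad [ 0.5159 -0.1116  0.006 ] nut [0.5403 0.0268 0.022 ] bearing [0.5151 0.1624 0.022 ]
```

```bash
python3 -m crank '[{"gripper":100,"tx":-12,"ty":-24,"tz":0,"yaw":0},{"gripper":100,"tx":0,"ty":0,"tz":40,"yaw":0},{"gripper":100,"tx":0,"ty":0,"tz":40,"yaw":0},{"gripper":100,"tx":0,"ty":0,"tz":40,"yaw":0},{"gripper":100,"tx":0,"ty":0,"tz":30,"yaw":0},{"gripper":100,"tx":0,"ty":0,"tz":20,"yaw":0},{"gripper":100,"tx":0,"ty":0,"tz":11,"yaw":0},{"gripper":100,"tx":0,"ty":0,"tz":0,"yaw":0},{"gripper":100,"tx":0,"ty":0,"tz":0,"yaw":0},{"gripper":100,"tx":0,"ty":0,"tz":0,"yaw":0}]' 20
python3 -m crank '[{"gripper":0,"tx":0,"ty":0,"tz":0,"yaw":0},{"gripper":0,"tx":0,"ty":0,"tz":0,"yaw":0},{"gripper":0,"tx":0,"ty":0,"tz":0,"yaw":0},{"gripper":0,"tx":0,"ty":0,"tz":0,"yaw":0},{"gripper":0,"tx":0,"ty":0,"tz":0,"yaw":0},{"gripper":0,"tx":0,"ty":0,"tz":0,"yaw":0},{"gripper":0,"tx":0,"ty":0,"tz":0,"yaw":0},{"gripper":0,"tx":0,"ty":0,"tz":0,"yaw":0},{"gripper":0,"tx":0,"ty":0,"tz":0,"yaw":0},{"gripper":0,"tx":0,"ty":0,"tz":0,"yaw":0}]' 30
```

```text
time_s: 14.95
ee_pos: [0.514, -0.1103, 0.0146]
eef_rot: [0.001, 0.0, 1.0, -0.0]
force: [0.3, 0.9, 0.2]
gripper_width: 0.0919
time_s: 15.95
ee_pos: [0.513, -0.1101, 0.0133]
eef_rot: [-0.0, 0.0, 1.0, 0.0]
force: [0.1, -0.2, 0.3]
gripper_width: 0.0296
```

```bash
python3 -m crank '[{"gripper":0,"tx":0,"ty":0,"tz":-10,"yaw":0},{"gripper":0,"tx":0,"ty":0,"tz":-30,"yaw":0},{"gripper":0,"tx":0,"ty":0,"tz":-40,"yaw":0},{"gripper":0,"tx":0,"ty":0,"tz":-20,"yaw":0},{"gripper":0,"tx":0,"ty":20,"tz":0,"yaw":0},{"gripper":0,"tx":-3,"ty":39,"tz":0,"yaw":0},{"gripper":0,"tx":-3,"ty":39,"tz":0,"yaw":0},{"gripper":0,"tx":-4,"ty":39,"tz":0,"yaw":0},{"gripper":0,"tx":-4,"ty":39,"tz":0,"yaw":0},{"gripper":0,"tx":-4,"ty":40,"tz":0,"yaw":0},{"gripper":0,"tx":-4,"ty":40,"tz":0,"yaw":0},{"gripper":0,"tx":-4,"ty":40,"tz":0,"yaw":0},{"gripper":0,"tx":-4,"ty":40,"tz":0,"yaw":0},{"gripper":0,"tx":-4,"ty":40,"tz":0,"yaw":0},{"gripper":0,"tx":0,"ty":20,"tz":0,"yaw":0},{"gripper":0,"tx":0,"ty":0,"tz":0,"yaw":0},{"gripper":0,"tx":0,"ty":0,"tz":0,"yaw":0},{"gripper":0,"tx":0,"ty":0,"tz":0,"yaw":0}]'
python3 - <<'E'
from h import *
d=grab('wrist','w6');print(env.state()['ee_pos'])
E
```

```text
time_s: 17.75
ee_pos: [0.5477, 0.283, 0.1133]
eef_rot: [-0.0, 0.002, 1.0, -0.001]
force: [-0.4, -0.6, -3.0]
gripper_width: 0.0292
{'vertical_fov': 58.76053923032366, 'cx': 317.6558108714407, 'cy': 239.46123071923947}
[0.54779498 0.28316506 0.11338577]
```

View pics/w6.png

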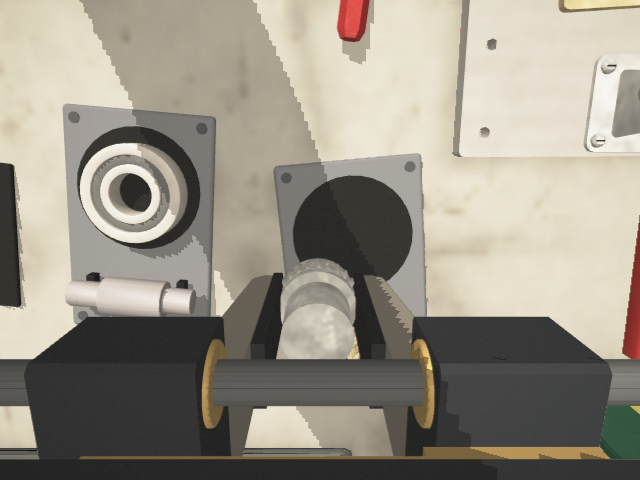

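Run:
```python
from h import *
print('pad',px('w6',353,234,.006),'bearing',px('w6',132.5,192,.022),'shpad',px('w6',138.5,187.5,.006),'coup front bottom',px('w6',318,258,.135),px('w6',282,290,.13),px('w6',355,290,.13),'top',px('w6',318,332,.153))
```

```text
pad [0.546  0.3068 0.006 ] bearing [0.5155 0.1698 0.022 ] shpad [0.5146 0.167  0.006 ] coup front bottom [0.5256 0.2837 0.135 ] [0.5396 0.27   0.13  ] [0.5396 0.2977 0.13  ] top [0.5458 0.2837 0.153 ]
```

```bash
python3 -m crank '[{"gripper":0,"tx":0,"ty":23,"tz":0,"yaw":0},{"gripper":0,"tx":0,"ty":0,"tz":0,"yaw":0},{"gripper":0,"tx":0,"ty":0,"tz":30,"yaw":0},{"gripper":0,"tx":0,"ty":0,"tz":30,"yaw":0},{"gripper":0,"tx":0,"ty":0,"tz":25,"yaw":0},{"gripper":0,"tx":0,"ty":0,"tz":10,"yaw":0},{"gripper":0,"tx":0,"ty":0,"tz":3,"yaw":0},{"gripper":0,"tx":0,"ty":0,"tz":0,"yaw":0},{"gripper":0,"tx":0,"ty":0,"tz":0,"yaw":0},{"gripper":0,"tx":0,"ty":0,"tz":0,"yaw":0},{"gripper":0,"tx":0,"ty":0,"tz":0,"yaw":0}]'
```

```text
time_s: 18.9
ee_pos: [0.548, 0.309, 0.0163]
eef_rot: [0.001, 0.0, 1.0, 0.0]
force: [-0.7, -0.2, -2.3]
gripper_width: 0.0296
```

```bash
python3 -m crank '[{"gripper":0,"tx":0,"ty":-2,"tz":2,"yaw":0},{"gripper":0,"tx":0,"ty":0,"tz":0,"yaw":0},{"gripper":0,"tx":0,"ty":0,"tz":0,"yaw":0},{"gripper":0,"tx":0,"ty":0,"tz":0,"yaw":0}]'
```

```text
time_s: 19.3
ee_pos: [0.5475, 0.3065, 0.0133]
eef_rot: [0.0, 0.001, 1.0, -0.0]
force: [0.0, -0.9, -1.0]
gripper_width: 0.0294
```

```bash
python3 -m crank '[{"gripper":100,"tx":0,"ty":0,"tz":0,"yaw":0},{"gripper":100,"tx":0,"ty":0,"tz":0,"yaw":0},{"gripper":100,"tx":0,"ty":0,"tz":0,"yaw":0},{"gripper":100,"tx":0,"ty":0,"tz":0,"yaw":0},{"gripper":100,"tx":0,"ty":0,"tz":0,"yaw":0},{"gripper":100,"tx":0,"ty":0,"tz":-20,"yaw":0},{"gripper":100,"tx":0,"ty":0,"tz":-45,"yaw":0},{"gripper":100,"tx":0,"ty":0,"tz":-45,"yaw":0},{"gripper":100,"tx":0,"ty":-30,"tz":-45,"yaw":0},{"gripper":100,"tx":5,"ty":-40,"tz":-20,"yaw":0},{"gripper":100,"tx":5,"ty":-40,"tz":0,"yaw":0},{"gripper":100,"tx":5,"ty":-40,"tz":0,"yaw":0},{"gripper":100,"tx":5,"ty":-40,"tz":0,"yaw":0},{"gripper":100,"tx":0,"ty":-40,"tz":0,"yaw":0},{"gripper":100,"tx":0,"ty":-40,"tz":0,"yaw":0},{"gripper":100,"tx":0,"ty":-10,"tz":0,"yaw":0},{"gripper":100,"tx":0,"ty":0,"tz":0,"yaw":0},{"gripper":100,"tx":0,"ty":0,"tz":0,"yaw":0},{"gripper":100,"tx":0,"ty":0,"tz":0,"yaw":0}]'
python3 - <<'E'
from h import *
d=grab('wrist','w7')
E
```

```text
time_s: 21.2
ee_pos: [0.5271, 0.031, 0.1848]
eef_rot: [-0.0, -0.001, 1.0, 0.0]
force: [-0.7, -0.4, 0.2]
gripper_width: 0.092
{'vertical_fov': 58.76053923032366, 'cx': 317.6558108714407, 'cy': 239.46123071923947}
```

View pics/w7.png

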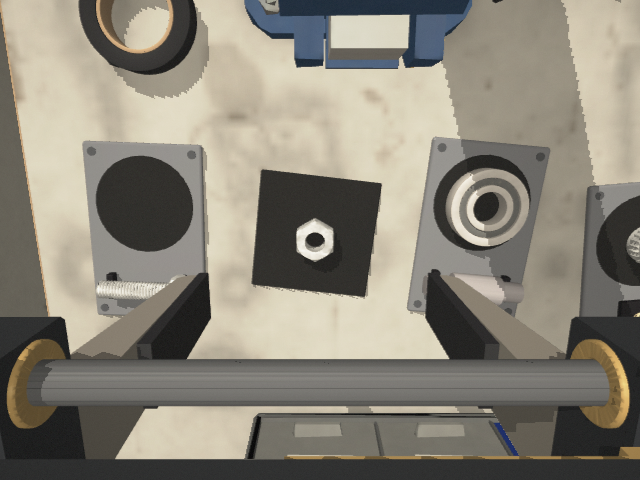

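Nut at (315,240) with flats facing the jaws; bolt pad empty at (145,203.5); bearing well inside its pad.

Run:
```python
from h import *
print('nut',px('w7',315,240,.022),'boltpad',px('w7',145,203.5,.006),'bearing',px('w7',487,207,.022),'shpad',px('w7',482,202,.006))
```

```text
nut [0.5429 0.0294 0.022 ] boltpad [ 0.5161 -0.1107  0.006 ] bearing [0.5158 0.1648 0.022 ] shpad [0.5142 0.1668 0.006 ]
```

```bash
python3 -m crank '[{"gripper":100,"tx":-15,"ty":-2,"tz":0,"yaw":0},{"gripper":100,"tx":0,"ty":0,"tz":40,"yaw":0},{"gripper":100,"tx":0,"ty":0,"tz":40,"yaw":0},{"gripper":100,"tx":0,"ty":0,"tz":40,"yaw":0},{"gripper":100,"tx":0,"ty":0,"tz":30,"yaw":0},{"gripper":100,"tx":0,"ty":0,"tz":16,"yaw":0},{"gripper":100,"tx":0,"ty":0,"tz":9,"yaw":0},{"gripper":100,"tx":0,"ty":0,"tz":0,"yaw":0},{"gripper":100,"tx":0,"ty":0,"tz":0,"yaw":0},{"gripper":100,"tx":0,"ty":0,"tz":0,"yaw":0}]' 20
python3 -m crank '[{"gripper":0,"tx":0,"ty":0,"tz":0,"yaw":0},{"gripper":0,"tx":0,"ty":0,"tz":0,"yaw":0},{"gripper":0,"tx":0,"ty":0,"tz":0,"yaw":0},{"gripper":0,"tx":0,"ty":0,"tz":0,"yaw":0},{"gripper":0,"tx":0,"ty":0,"tz":0,"yaw":0},{"gripper":0,"tx":0,"ty":0,"tz":0,"yaw":0},{"gripper":0,"tx":0,"ty":0,"tz":0,"yaw":0},{"gripper":0,"tx":0,"ty":0,"tz":0,"yaw":0},{"gripper":0,"tx":0,"ty":0,"tz":0,"yaw":0},{"gripper":0,"tx":0,"ty":0,"tz":0,"yaw":0}]' 25
```

```text
time_s: 22.25
ee_pos: [0.5432, 0.0272, 0.0111]
eef_rot: [0.001, 0.0, 1.0, 0.0]
force: [-1.0, -0.5, 0.6]
gripper_width: 0.0917
time_s: 23.25
ee_pos: [0.5421, 0.027, 0.0099]
eef_rot: [-0.0, 0.001, 1.0, 0.0]
force: [-0.5, -0.0, -0.2]
gripper_width: 0.0293
```

```bash
python3 -m crank '[{"gripper":0,"tx":0,"ty":0,"tz":-20,"yaw":0},{"gripper":0,"tx":0,"ty":0,"tz":-30,"yaw":0},{"gripper":0,"tx":0,"ty":0,"tz":-30,"yaw":0},{"gripper":0,"tx":6,"ty":-34,"tz":0,"yaw":0},{"gripper":0,"tx":6,"ty":-35,"tz":0,"yaw":0},{"gripper":0,"tx":7,"ty":-35,"tz":0,"yaw":0},{"gripper":0,"tx":7,"ty":-35,"tz":0,"yaw":0},{"gripper":0,"tx":0,"ty":0,"tz":0,"yaw":0},{"gripper":0,"tx":0,"ty":0,"tz":30,"yaw":0},{"gripper":0,"tx":0,"ty":0,"tz":30,"yaw":0},{"gripper":0,"tx":0,"ty":0,"tz":10,"yaw":0},{"gripper":0,"tx":0,"ty":0,"tz":5,"yaw":0},{"gripper":0,"tx":0,"ty":0,"tz":0,"yaw":0},{"gripper":0,"tx":0,"ty":0,"tz":0,"yaw":0},{"gripper":0,"tx":0,"ty":0,"tz":0,"yaw":0},{"gripper":0,"tx":0,"ty":0,"tz":0,"yaw":0}]'
```

```text
time_s: 24.85
ee_pos: [0.5167, -0.1121, 0.0158]
eef_rot: [0.001, 0.0, 1.0, -0.0]
force: [-0.1, -0.0, -0.9]
gripper_width: 0.0292
```

```bash
python3 -m crank '[{"gripper":0,"tx":0,"ty":0,"tz":2.5,"yaw":0},{"gripper":0,"tx":0,"ty":0,"tz":0,"yaw":0},{"gripper":0,"tx":0,"ty":0,"tz":0,"yaw":0},{"gripper":0,"tx":0,"ty":0,"tz":0,"yaw":0}]'
```

```text
time_s: 25.25
ee_pos: [0.516, -0.1121, 0.0124]
eef_rot: [0.0, 0.001, 1.0, -0.0]
force: [-0.1, 0.2, 0.1]
gripper_width: 0.029
```

Release, lift, and move towards the middle for a final look.

```bash
python3 -m crank '[{"gripper":100,"tx":0,"ty":0,"tz":0,"yaw":0},{"gripper":100,"tx":0,"ty":0,"tz":0,"yaw":0},{"gripper":100,"tx":0,"ty":0,"tz":0,"yaw":0},{"gripper":100,"tx":0,"ty":0,"tz":0,"yaw":0},{"gripper":100,"tx":0,"ty":0,"tz":0,"yaw":0},{"gripper":100,"tx":0,"ty":0,"tz":-20,"yaw":0},{"gripper":100,"tx":0,"ty":0,"tz":-45,"yaw":0},{"gripper":100,"tx":0,"ty":0,"tz":-45,"yaw":0},{"gripper":100,"tx":0,"ty":40,"tz":-45,"yaw":0},{"gripper":100,"tx":0,"ty":40,"tz":-45,"yaw":0},{"gripper":100,"tx":0,"ty":40,"tz":-45,"yaw":0},{"gripper":100,"tx":0,"ty":40,"tz":-30,"yaw":0},{"gripper":100,"tx":0,"ty":40,"tz":0,"yaw":0},{"gripper":100,"tx":0,"ty":0,"tz":0,"yaw":0},{"gripper":100,"tx":0,"ty":0,"tz":0,"yaw":0},{"gripper":100,"tx":0,"ty":0,"tz":0,"yaw":0}]'
python3 - <<'E'
from h import *
d=grab('wrist','w8')
E
```

```text
time_s: 26.85
ee_pos: [0.5159, 0.0663, 0.2641]
eef_rot: [-0.0, 0.001, 1.0, -0.0]
force: [-0.2, -0.8, 0.8]
gripper_width: 0.0919
{'vertical_fov': 58.76053923032366, 'cx': 317.6558108714407, 'cy': 239.46123071923947}
```

View pics/w8.png

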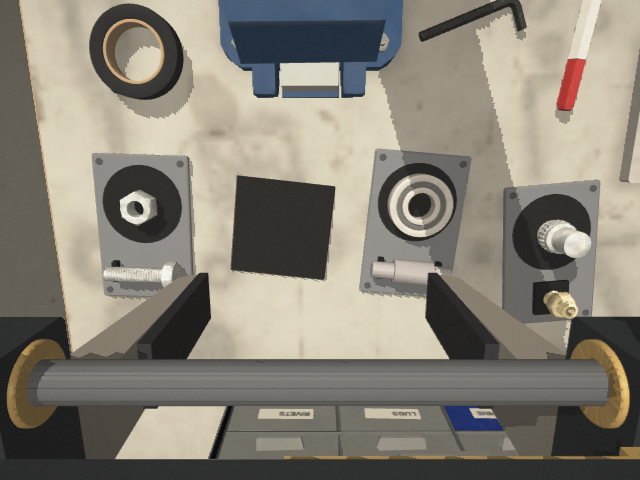

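All three parts sit on their pads: nut (138,207), bearing (419,204), and coupling with its top at (576,243), standing. I'll check the numbers and then hand in.

Run:
```python
from h import *
q=lambda *a:px('w8',*a)
print('nut',q(138,207,.024)-q(142.5,203.5,.006),'bearing',q(419,204,.022)-q(416,200.5,.006),'coupling',q(576,243,.053)-q(552,231,.006))
workorder.close_job()
```

```text
nut [0.0007 0.0028 0.018 ] bearing [ 0.0011 -0.0006  0.016 ] coupling [ 0.001  -0.0029  0.047 ]
the job is handed in; nothing more can be done
```

The job is done and handed in. The nut went onto the square mat first. Then the bearing moved to the shaft board, the coupling to the nipple board, and the nut from the mat to the bolt board.

- **Placement:** the last wrist picture gave horizontal offsets from the pad middles of about 3 mm for the nut, 1 mm for the bearing and 3 mm for the coupling. The limit is 15 mm.
- **Attitude and bystanders:** all three parts look flat or upright and released, and the gripper was clear above them. The hex key, tape roll and marker look unmoved, judged by eye only. The robot clock read about 27 s of the 112 s allowed.
- **Disagreements:** the gripper read 59.5 mm on the bearing (nominal 62 mm) and 29.6 mm on the coupling (nominal 34 mm). Pictures after each lift showed both parts held level or upright and centred.
- **Moves that fell short:** two fast moves stopped short, by about 14 mm and 23 mm. I re-measured both from pictures and corrected them before the next step.

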